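# Tip the round-capped cutter box out of the packed rack and stand it in the job tray

### The arm

A 6-joint arm with a two-finger parallel gripper is mounted at the origin on the work surface. World frame = base frame: x ahead of the robot, y to its left, z up, the work surface at z = 0. Lengths are in mm, angles in rad, forces in N, time in s.
With the tool pointing down it reaches from about 275 to 750 mm from the base axis. Payload 10.2 kg.
Tool frame: the origin (TCP) lies midway between the tips of the shut fingers; the grasp point (between the pads) lies ctrl.tcp_to_grasp behind it (ctrl.tcp_to_grasp is the distance from the TCP to the grasp point, in mm); z points along the fingers, y is the line along which they close (so a half turn about z gives the same grasp; the last joint's range is limited). The gripper opens to 85 mm and grips with 20 to 120 N. Pads are 22 mm wide; open, the fingers measure 114 mm over their backs; the gripper's body (76 mm by 85 mm) begins 54 mm behind the grasp point. The pads swing forward as they close: fully open they stand 13 mm farther back than shut.
Start: joints at [0.996, 0.313, 1.498, -0, 1.331, -0.223], TCP at [180.922, 492.847, 231.294] pointing down, gripper open.
Joint ranges: [-2.94, 2.94], [-0.97, 2.17], [0.19, 2.56], [-1.23, 4.37], [0.02, 3.11], [-2.88, 2.88]. Speed limits (rad/s): [2.39, 2.39, 3.01, 3.14, 3.14, 3.14].

### API

Orientations are given as a unit quaternion [w, x, y, z].
In Python, from rig import ctrl gives the robot as it stands.
- The arm moves only by the shell command python3 -m inch 'ROWS' [OPENING] [FORCE]. ROWS is text: rows parted by semicolons, each of 6 numbers parted by spaces: the shift along the tool's x, y, z in mm, then the turn, a rotation vector about the tool's x, y, z in units of 6 degrees (1.0 is 6 degrees). A call has exactly 10 rows; each row shifts and turns the commanded pose from where the row before left it, along the tool's axes as they then stand; what a row does not reach is not made up. A row lasts 1/12 s, in which the tool goes at most 41.7 mm and 7.16 degrees, less where a joint would pass 70% of its speed; a pose out of reach is approached as far as the arm can. A call with a gripper value outside its range is refused whole. OPENING is the opening, from 0 (shut) to 1 (fully open), set as the call begins (- or left out, the last holds). The fingers move at their own pace and stop on an object; FORCE is the grip in N (left out, the last holds). Time passes only in rows, so rows that do not move let the fingers close, or fill a call up. It gives the time, the measured TCP pose, the force, the opening and the grip force at its end, in the units of the state.
- ctrl.sense(): the state, without advancing time (a new reading comes with each control period).
- ctrl.capture(name): name is "scene" or "top" or "wrist"; returns a dict with "image" (384x512x3 uint8, red, green, blue), "intrinsics" (3x3 intrinsics, pixels), "rvec" (rotation vector, rad) and "tvec" (3), from world to camera coordinates, as OpenCV has them. Camera axes: x right, y down, z forward; pixel columns grow to the right and rows downward; lengths in mm; the calibration is good to about 2 mm. A picture is of the moment at which its call begins. There is no depth.
- ctrl.finish_job(): hands the job in; it is judged then, once.
The state is a dict: "time_s": time; "joints": joint angles; "dq": joint speeds; "tau": joint torques, N m; "eef_pos": TCP position; "ee_rot": TCP orientation; "force": force on the tool from outside, world axes, zero at the start; "wrist_torque": the same for the moment, N m; "grip_width": opening from 0.0 (shut) to 1.0 (fully open); "grip_force": force on a finger pad.
Only numpy, scipy, OpenCV 4.12 (cv2) and the standard library are available. Lean on these libraries where they do the work, as an engineer would, in place of code of your own. Each camera call takes 0.05 s, during which the arm holds its last target. There are 200 camera calls.

### The job

Get out the cutter box with the round cap: it stands packed in the row with the others and the upper deck leaves no room to work from straight above, so tip its top forward out of the row first, then pull it free. Stand it upright in the steel job tray, set down gently and let go, and leave the other boxes standing in the rack and the drill, yellow bin and spanner where they are.

Things in the scene. Friction and masses are not known exactly. Their poses are not given: they have to be found in the camera images.
- cutter_box: The box to fetch: an upright white plastic cutter box, 52 deep (its x) x 40 wide (its y) x 150 high, about 0.3 kg, black seam and ribs near its top, the only one in the row whose lid carries a round black cap (32 diameter, 6 high). Origin: centre of its underside, x to the back of the rack, z up. In one of the three middle places. Leaning forward under 19 degrees it falls back upright, beyond that it falls forward.
- box_a: Another box of the same body, but its lid carries a straight rib (40 long in x, 8 wide, 6 high) instead of the round cap. Must stay standing in the rack. Stands at the -y end of the row.
- box_b: Another box of the same body, but its lid carries a straight rib (40 long in x, 8 wide, 6 high) instead of the round cap. Must stay standing in the rack. In one of the three middle places.
- box_c: Another box of the same body, but its lid carries a straight rib (40 long in x, 8 wide, 6 high) instead of the round cap. Must stay standing in the rack. In one of the three middle places.
- box_d: Another box of the same body, but its lid carries a straight rib (40 long in x, 8 wide, 6 high) instead of the round cap. Must stay standing in the rack. Stands at the +y end of the row.
- rack: Fixed two-tier bench rack, plywood decks on aluminium posts, 240 deep (x) x 280 wide (y) x 290 high. Origin: centre of its underside, axes as row; its open front faces its -x, towards the robot. Lower deck top at z 18. Posts 20 x 20 at x -22 and 108, y +-128. Clear end cheeks 90 high at y +-107. Behind the boxes' backs the space between the decks is empty: a finger can reach down behind a box.
- row (a point): Centre of the row on the lower deck, at (-74, 0, 18) in the rack's frame; x to the rack's back, y along the row, z up. Five boxes stand here in a row along y, centres at y = -83, -41.5, 0, 41.5, 83, 1.5 gaps between them; fronts at x = -26, backs at x = 26, tops at z 150.
- lip (a point): Middle of the top edge of the aluminium lip (3 thick, 12 high) along the row's front, 3 clear of the box fronts. It stops the feet, so a box pulled by its top leans forward about its front lower edge and must be raised over the lip. A strip 8 high runs 3 behind the row.
- deck_edge (a point): Middle of the lower front edge of the fixed upper deck (12 thick, 280 wide, 166 deep to the back). It is 2 behind the boxes' backs and 110 above their tops: a wide tool pointing straight down over a box to reach behind it strikes the deck, a tool leaning back towards the robot passes.
- tray: Fixed shallow steel job tray, 220 (x) x 170 (y), rim 16 high, walls and floor 4 thick, empty. Origin: centre of its underside; inner floor at z 4.
- drill: Bystander: green hand drill lying on its side, about 230 x 170 x 62 high, on the far side of the tray. Origin under its body.
- parts_bin: Bystander: yellow open parts bin 130 x 100 x 60 high, to the left of the rack's front. Origin: centre of its underside.
- spanner: Bystander: steel spanner 180 long lying flat on the bench between robot and rack. Origin near its middle, underside.
Mind the look-alikes: they are no part of the job. What is shaped like the cutter_box but orange or purple is not meant.

How it is judged (in metres and radians):
On the way, in this order (a step that is already met when the one before it is completed fails the run):
1. the round-capped box leans forward out of the row by more than 14 degrees with its foot still behind the rack's lip (angle between cutter_box's own z axis and vertical above 0.25 rad and z of cutter_box in the frame of rack below 0.05 m and x of cutter_box in the frame of rack above -0.1 m), for 0.1 s.
2. it has been pulled free of the row, its underside's centre more than 60 mm in front of the lip or beside the rack ((x of cutter_box in the frame of rack below -0.165 m or y of cutter_box in the frame of rack below -0.2 m)), for 0.1 s.
At the end, for the whole second after the job is handed in: The round-capped box stands still and upright (within 4.5 deg) on the tray floor (within 4 mm), its foot centre within 85 mm (tray x) and 62 mm (tray y) of the tray centre; the other four stand upright (within 6 deg) on the lower deck, within 20 mm of their row line (angle between cutter_box's own z axis and vertical below 0.08 rad and x of cutter_box in the frame of tray between -0.085 and 0.085 m and y of cutter_box in the frame of tray between -0.062 and 0.062 m and z of cutter_box in the frame of tray between 0.001 and 0.008 m and linear speed of cutter_box below 0.02 m/s and angle between each of box_a, box_b, box_c, box_d's own z axis and vertical below 0.1 rad and x of box_a in the frame of rack between -0.094 and -0.054 m and z of each of box_a, box_b, box_c, box_d in the frame of rack below 0.026 m and linear speed of each of box_a, box_b, box_c, box_d below 0.03 m/s and x of box_b in the frame of rack between -0.094 and -0.054 m and x of box_c in the frame of rack between -0.094 and -0.054 m and x of box_d in the frame of rack between -0.094 and -0.054 m); the robot touches nothing.
It fails at once if another box of the row tips by more than 17 degrees or leaves the row (angle between any of box_a, box_b, box_c, box_d's own z axis and vertical above 0.3 rad or x of any of box_a, box_b, box_c, box_d in the frame of rack below -0.12 m or z of any of box_a, box_b, box_c, box_d in the frame of rack above 0.05 m).
It fails at once if the box is dropped: at the tray, with its foot lower than 25 mm over the bench, it moves faster than 0.4 m/s (height (world z) of cutter_box below 0.025 m and linear speed of cutter_box above 0.4 m/s and horizontal distance between cutter_box and tray below 0.16 m).
It fails at once if the drill, yellow bin or spanner is moved by more than 25 mm (distance of any of drill, parts_bin, spanner from where it was at the start of the episode above 0.025 m).
It also fails if it takes over 48 s, if anything falls off the work surface, if the arm or the gripper's body presses on something with over 40 N, if the wrist force passes 120 N, or if a joint passes its speed limit or range.

## Working session

There is one attempt and no reset: what is moved stays moved. The work goes in short steps, Python scripts to look and compute and a shell command to move; the robot and the scene stay as the last step left them, time stands still between calls to the robot, and variables do not carry over. Pictures are saved under pics/ and viewed, at most 10 in all, crops included, and the job is handed in when it is done.

```bash
ls; mkdir -p pics; python3 - <<'E'
from rig import ctrl
import cv2
print(ctrl.sense(), ctrl.tcp_to_grasp)
for n in ("scene","top"):
    c=ctrl.capture(n); print(n,c["intrinsics"],c["rvec"],c["tvec"])
    cv2.imwrite(f"pics/{n}0.png",cv2.resize(c["image"][:,:,::-1],(800,600),interpolation=cv2.INTER_CUBIC))
E
```

```text
pics
{'time_s': 0.0, 'joints': array([ 9.95589314e-01,  3.13427301e-01,  1.49842091e+00,  2.44810518e-06,
        1.33100279e+00, -2.23411533e-01]), 'dq': array([ 0.00039513, -0.00041416, -0.00273487,  0.00090706, -0.00021628,
        0.00025257]), 'tau': array([ 5.14034618e-04, -4.12270188e+01, -2.59743941e+01, -1.21798180e-04,
        4.16043316e-03,  7.18179376e-05]), 'eef_pos': array([180.78243659, 492.62369852, 230.75277987]), 'ee_rot': array([-2.45705793e-04,  1.74992348e-01,  9.84569592e-01, -5.79211962e-04]), 'force': array([ 0.11621918,  0.15322345, -0.22484986]), 'wrist_torque': array([0.00261891, 0.01935444, 0.00918304]), 'grip_force': 0.0, 'grip_width': 1.000427483851221} 18.700000000000003
scene [[478.17540386   0.         259.64523216]
 [  0.         478.17540386 194.64273432]
 [  0.           0.           1.        ]] [ 2.81749399  0.21831943 -0.02425254] [-518.89216768   13.77447042 1754.59292561]
top [[404.09146565   0.         258.22761344]
 [  0.         404.09146565 197.30149442]
 [  0.           0.           1.        ]] [ 2.17076059 -2.18573123  0.09366131] [  30.4883986   542.21082436 1242.8561347 ]
```

View pics/scene0.png

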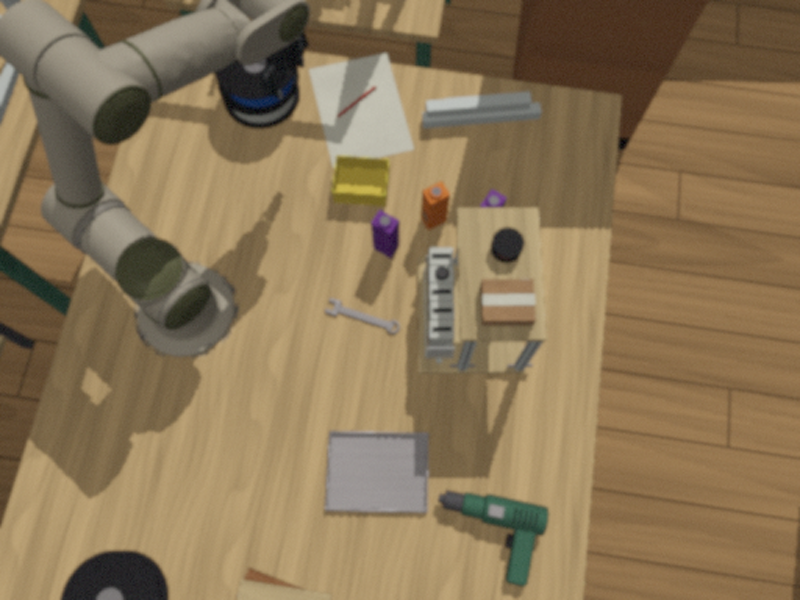

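View pics/top0.png

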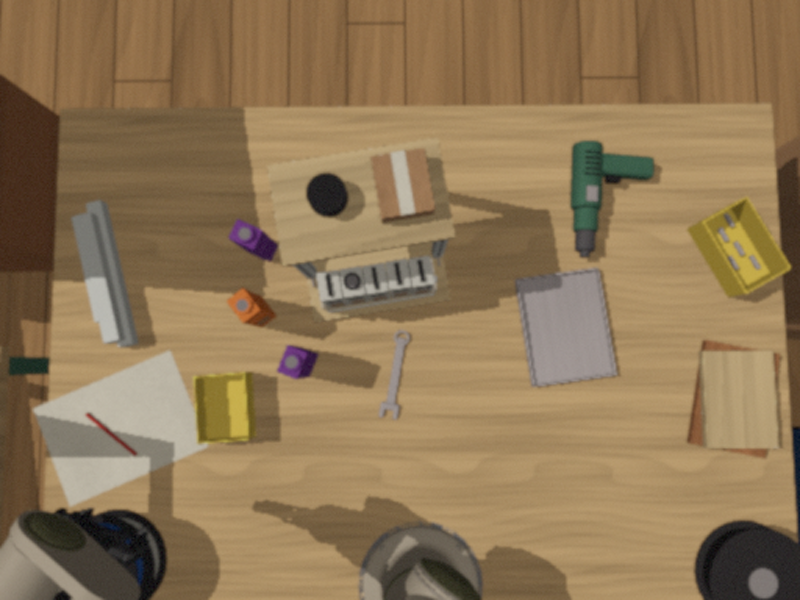

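The top view shows the row at (315–437, 258–312). The round cap is on the second lid from the +y end, at (352,281); the lids at 330, 376, 398 and 420 carry ribs. The orange box (250,306) and the purple ones (253,240; 297,361) are look-alikes and not meant. Tray corners are about (516,280), (600,270), (618,376) and (534,386). An enlarged crop will confirm the box and give corners.

```bash
python3 - <<'E'
from rig import ctrl
import cv2, numpy as np
a=ctrl.capture("top")["image"][88:204,168:298,::-1]; b=ctrl.capture("scene")["image"][125:245,262:352,::-1]
a=cv2.resize(a,None,fx=3.4,fy=5,interpolation=cv2.INTER_CUBIC) if 0 else cv2.resize(a,None,fx=5,fy=5,interpolation=cv2.INTER_CUBIC)
cv2.imwrite("pics/c_top.png",a)
cv2.imwrite("pics/c_scene.png",cv2.resize(b,None,fx=5,fy=5,interpolation=cv2.INTER_CUBIC))
E
```

```text
(no output)
```

View pics/c_top.png

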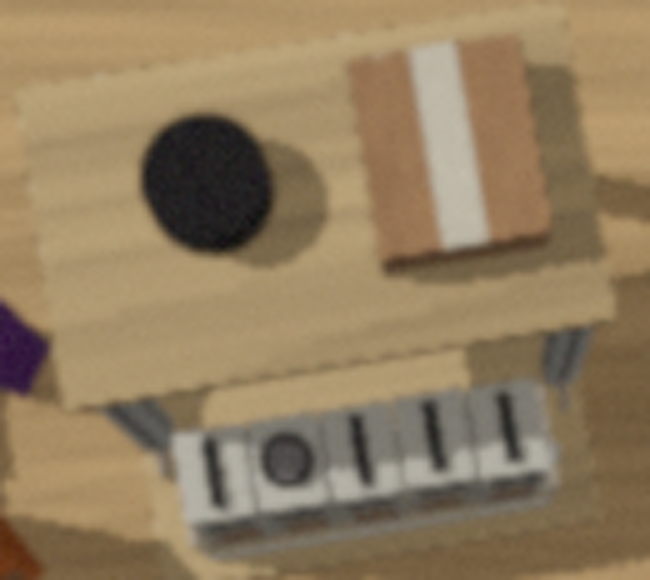

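View pics/c_scene.png

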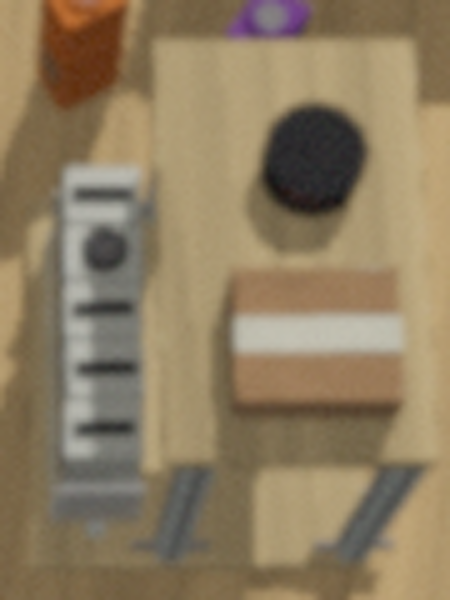

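The crops confirm it: the cap is at (288,459) in the top crop and (105,248) in the scene crop, second from the +y end. The other four lids carry ribs.

```bash
cat > h.py <<'E'
from rig import ctrl
import cv2, numpy as np
from scipy.spatial.transform import Rotation as R
from scipy.optimize import least_squares
def proj(c,P): return cv2.projectPoints(np.array(P,float),c["rvec"],c["tvec"],c["intrinsics"],None)[0][:,0]
def fit(P,obs,x0):  # obs: list of (cam, px); pose x,y,yaw
    P=np.array(P,float)
    def W(x):
        Q=P.copy();c,s=np.cos(x[2]),np.sin(x[2]);Q[:,0]=c*P[:,0]-s*P[:,1]+x[0];Q[:,1]=s*P[:,0]+c*P[:,1]+x[1];return Q
    f=lambda x:np.concatenate([(proj(c,W(x))-np.array(px)).ravel() for c,px in obs])
    r=least_squares(f,x0,loss="soft_l1");return r.x,f(r.x).reshape(-1,2)
E
python3 - <<'E'
from h import *
ct,cs=ctrl.capture("top"),ctrl.capture("scene")
P=[(-74,y,174) for y in (83,41.5,0,-41.5,-83)]+[(-46,140,290),(-46,-140,290),(120,140,290),(120,-140,290)]
t=np.array([(215,472),(288,459),(363,450),(436,437),(510,427),(65,406),(613,316),(20,90),(565,10)])
s=np.array([(104,193),(105,248),(106,308),(106,368),(105,427),(153,40),(163,465),(415,40),(432,465)])
px=lambda a,ox,oy:(a+.5)/5-.5+np.array([ox,oy])
t=px(t,168,88);s=px(s,262,125)
x,r=fit(P,[(ct,t),(cs,s)],[650,50,0.1]);print("rack",x,np.round(r,1).tolist())
for c,o in((ct,t),(cs,s)):print(fit(P,[(c,o)],x)[0])
T=[(110,85,16),(110,-85,16),(-110,-85,16),(-110,85,16)]
tt=(np.array([(516,280),(600,270),(618,376),(534,386)])+.5)*.64-.5
x2,r=fit(T,[(ct,tt)],[500,-300,0.1]);print("tray",x2,np.round(r,1).tolist())
E
```

```text
rack [6.59128354e+02 8.93480716e+01 1.51297900e-01] [[-0.7, -0.2], [-0.4, 0.1], [-0.6, -0.5], [-0.4, -0.2], [-0.4, -0.6], [-0.6, -0.2], [1.0, 0.3], [-0.9, -1.5], [-0.2, -2.5], [-1.0, 0.0], [-1.0, 0.5], [-1.1, 0.2], [-0.9, 0.1], [-0.6, 0.4], [-0.4, 0.4], [-0.6, 0.3], [-0.7, 0.7], [0.8, 0.5]]
[6.57917159e+02 8.82895051e+01 1.52739164e-01]
[6.61027137e+02 9.09493759e+01 1.50003990e-01]
tray [ 5.02271489e+02 -3.01302732e+02  1.30835715e-01] [[0.6, -0.2], [-0.2, -1.1], [-0.2, 0.2], [-0.2, 1.3]]
```

```bash
cat >> h.py <<'E'
RACK=np.array([659.1,89.3]);YAW=0.1513;BY=41.5
def row2w(x,y,z):
    c,s=np.cos(YAW),np.sin(YAW);X=x-74
    return np.array([RACK[0]+c*X-s*y,RACK[1]+s*X+c*y,z+18])
def Rt(lean_deg,yaw=YAW):  # tool y along rack x, tool z down, leaning back to the robot
    a=np.radians(lean_deg);M=np.array([[0,np.cos(a),np.sin(a)],[1,0,0],[0,np.sin(a),-np.cos(a)]])
    return R.from_euler("z",yaw)*R.from_matrix(M)
def cur():
    s=ctrl.sense();q=s["ee_rot"];return s["eef_pos"],R.from_quat([q[1],q[2],q[3],q[0]]),s
def rows(n,p,Rg,start=None):
    p0,R0,_=cur()
    if start: p0,R0=start
    w=(R0.inv()*Rg).as_rotvec();S=sum(R.from_rotvec(w*k/n).as_matrix() for k in range(n))
    s=np.linalg.solve(S,R0.inv().apply(p-p0))
    print(n,"rows of",np.round(s,2),np.round(w/n/np.radians(6),3),"speed",np.linalg.norm(s),np.degrees(np.linalg.norm(w))/n)
E
python3 - <<'E'
from h import *
M=Rt(25);print(np.linalg.det(M.as_matrix()))
d=M.apply([0,0,1]);h=row2w(8,BY,102);pre=h-130*d;print(h,pre)
rows(20,pre,M);rows(10,h,M,(pre,M))
E
```

```text
1.0000000000000009
[587.59896435 120.37815793 120.        ] [533.28623064 112.09735751 237.82001231]
20 rows of [-27.17   0.78   0.93] [-0.188 -0.111  0.501] speed 27.195352764231455 3.2816886193264714
10 rows of [ 0.  0. 13.] [0. 0. 0.] speed 13.000000000000005 0.0
```

```bash
r='-27.2 0.8 0.9 -0.188 -0.111 0.501'; python3 -m inch '-27.2 0.8 0.9 -0.188 -0.111 0.501;-27.2 0.8 0.9 -0.188 -0.111 0.501;-27.2 0.8 0.9 -0.188 -0.111 0.501;-27.2 0.8 0.9 -0.188 -0.111 0.501;-27.2 0.8 0.9 -0.188 -0.111 0.501;-27.2 0.8 0.9 -0.188 -0.111 0.501;-27.2 0.8 0.9 -0.188 -0.111 0.501;-27.2 0.8 0.9 -0.188 -0.111 0.501;-27.2 0.8 0.9 -0.188 -0.111 0.501;-27.2 0.8 0.9 -0.188 -0.111 0.501' 1 40
python3 -m inch '-27.2 0.8 0.9 -0.188 -0.111 0.501;-27.2 0.8 0.9 -0.188 -0.111 0.501;-27.2 0.8 0.9 -0.188 -0.111 0.501;-27.2 0.8 0.9 -0.188 -0.111 0.501;-27.2 0.8 0.9 -0.188 -0.111 0.501;-27.2 0.8 0.9 -0.188 -0.111 0.501;-27.2 0.8 0.9 -0.188 -0.111 0.501;-27.2 0.8 0.9 -0.188 -0.111 0.501;-27.2 0.8 0.9 -0.188 -0.111 0.501;-27.2 0.8 0.9 -0.188 -0.111 0.501'
python3 - <<'E'
from h import *
M=Rt(25);pre=row2w(8,BY,102)-130*M.apply([0,0,1]);print(cur()[2]["joints"]);rows(10,pre,M)
E
```

```text
time_s: 1.13
eef_pos: [410.1, 349.3, 233.0]
ee_rot: [0.074, 0.424, 0.899, 0.086]
force: [0.2, 0.1, 0.8]
grip_width: 0.998
grip_force: 0.0
time_s: 1.97
eef_pos: [534.3, 110.6, 238.7]
ee_rot: [0.141, 0.637, 0.74, 0.165]
force: [0.2, 0.8, -0.3]
grip_width: 1.002
grip_force: 0.0
[-0.0515176   0.13448934  1.76791921  0.11714968  0.81313898 -0.26298074]
10 rows of [ 0.16 -0.11  0.04] [ 0.001  0.    -0.002] speed 0.20041242933813508 0.012417743561277488
```

```bash
python3 -m inch '1.5 0 8;0 0 8;0 0 8;0 0 8;0 0 8;0 0 8;0 0 8;0 0 8;0 0 0;0 0 0' 2>&1 | head -3; python3 -m inch '1.5 0 8 0 0 0;0 0 8 0 0 0;0 0 8 0 0 0;0 0 8 0 0 0;0 0 8 0 0 0;0 0 8 0 0 0;0 0 8 0 0 0;0 0 8 0 0 0;0 0 0 0 0 0;0 0 0 0 0 0'
python3 - <<'E'
from h import *
c=ctrl.capture("wrist");im=c["image"][:,:,::-1].copy()
for p in [(-26,21,150),(26,21,150),(26,62,150),(-26,62,150)]:
    q=proj(c,[row2w(*p)])[0]; cv2.circle(im,tuple(int(v) for v in np.round(q)),3,(0,0,255),1)
s=ctrl.capture("scene")["image"][100:244,242:362,::-1]
a=cv2.resize(im,(440,330));b=cv2.resize(s,(350,420))
o=np.zeros((420,800,3),np.uint8);o[:330,:440]=a;o[:,445:795]=b;cv2.imwrite("pics/w1.png",o)
E
```

```text
invalid input
time_s: 2.8
eef_pos: [560.5, 117.7, 180.1]
ee_rot: [0.141, 0.636, 0.741, 0.164]
force: [1.0, 0.5, 0.6]
grip_width: 0.999
grip_force: 0.0
```

View pics/w1.png

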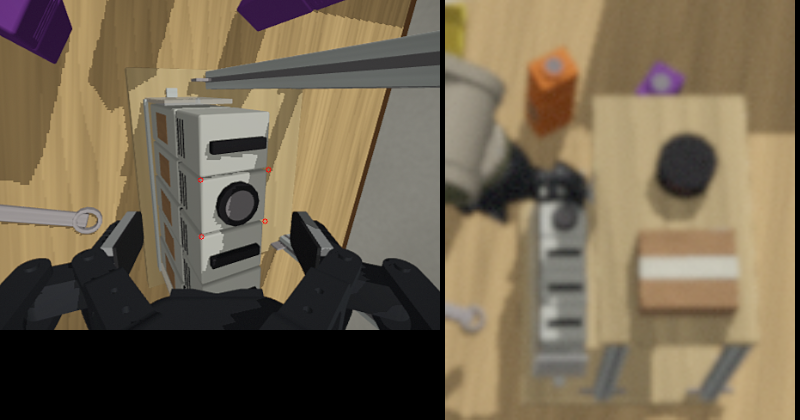

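The wrist view shows the predicted corners (red) sitting on the round-capped box's lid, with the cap at (237,202) and the fingers in front of and behind the row. I'll go down around it.

```bash
python3 -m inch '0 0 7 0 0 0;0 0 7 0 0 0;0 0 7 0 0 0;0 0 7 0 0 0;0 0 7 0 0 0;0 0 7 0 0 0;0 0 7 0 0 0;0 0 1.6 0 0 0;0 0 0 0 0 0;0 0 0 0 0 0'
python3 - <<'E'
from h import *
M=Rt(25);h=row2w(8,BY,102);rows(10,h,M)
# follow: box tilts by t about front lower edge; tool keeps lean 25, moves with back top corner
for t in (12,17,22,25):
    a=np.radians(t);b=np.array([52*np.cos(a)-150*np.sin(a)-26,52*np.sin(a)+150*np.cos(a)])-[26,150]
    cc=np.array([52/2*np.cos(a)-130*np.sin(a)-26,26*np.sin(a)+130*np.cos(a)])
    print(t,"corner shift row x,z",b,"body pt(z130)",cc)
c=ctrl.capture("wrist");cv2.imwrite("pics/w2.png",c["image"][:,:,::-1])
E
```

```text
time_s: 3.73
eef_pos: [581.7, 120.8, 134.8]
ee_rot: [0.141, 0.636, 0.741, 0.164]
force: [-1.0, -0.9, -0.1]
grip_width: 1.001
grip_force: 0.0
10 rows of [-0.13 -0.1   1.58] [-0.    -0.     0.001] speed 1.5919051946726153 0.004589127279605933
12 corner shift row x,z [-32.32307838   7.53354803] body pt(z130) [-27.59668219 132.56489206]
17 corner shift row x,z [-46.1279084    8.64904204] body pt(z130) [-39.14439796 131.9212826 ]
22 corner shift row x,z [-59.97742857   8.55712104] body pt(z130) [-50.59207693 130.27367252]
25 corner shift row x,z [-68.26473434   7.92231767] body pt(z130) [-57.37637156 128.80808712]
```

View pics/w2.png

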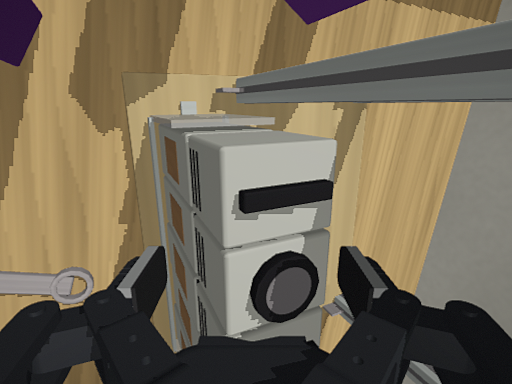

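```bash
python3 -m inch '0 0 4 0 0 0;0 0 4 0 0 0;0 0 4 0 0 0;0 0 3.8 0 0 0;0 0 0 0 0 0;0 -1.8 -0.8 0 0 0;0 -1.8 -0.8 0 0 0;0 -2 -1.2 0 0 0;0 -2 -1.2 0 0 0;0 -2 -1.2 0 0 0'
python3 -m inch '0 -3 -2.2 0 0 0;0 -3 -2.2 0 0 0;0 -3 -2.2 0 0 0;0 -3 -2.2 0 0 0;0 -3 -2.2 0 0 0;0 -3 -2.2 0 0 0;0 -3 -2.2 0 0 0;0 -3 -2.2 0 0 0;0 -3 -2.2 0 0 0;0 -3 -2.2 0 0 0'
python3 - <<'E'
from h import *
c=ctrl.capture("wrist");cv2.imwrite("pics/w3.png",c["image"][:,:,::-1])
E
```

```text
time_s: 4.62
eef_pos: [577.6, 120.1, 121.6]
ee_rot: [0.141, 0.636, 0.741, 0.165]
force: [1.9, -0.1, 2.1]
grip_width: 0.998
grip_force: 0.7
time_s: 5.45
eef_pos: [540.9, 114.6, 128.3]
ee_rot: [0.141, 0.636, 0.741, 0.164]
force: [0.7, 0.5, -0.0]
grip_width: 1.0
grip_force: 0.0
```

View pics/w3.png

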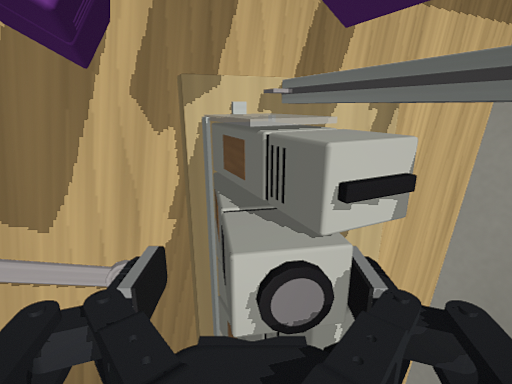

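The cap now leans forward at (295,298), and the neighbouring box is still upright at (370,185). Next I grip.

```bash
python3 -m inch '0 0 0 0 0 0;0 0 0 0 0 0;0 0 0 0 0 0;0 0 0 0 0 0;0 0 0 0 0 0;0 0 0 0 0 0;0 0 0 0 0 0;0 0 0 0 0 0;0 0 0 0 0 0;0 0 0 0 0 0' 0 40
python3 - <<'E'
from h import *
print(cur()[2]["wrist_torque"])
c=ctrl.capture("wrist");s=ctrl.capture("scene")["image"][120:250,232:352,::-1]
o=np.zeros((384,800,3),np.uint8);o[:,:440]=cv2.resize(c["image"][:,:,::-1],(440,384));o[:,445:799]=cv2.resize(s,(354,384));cv2.imwrite("pics/w4.png",o)
E
```

```text
time_s: 6.33
eef_pos: [541.6, 114.6, 128.5]
ee_rot: [0.141, 0.636, 0.741, 0.164]
force: [1.4, 0.1, 1.9]
grip_width: 0.619
grip_force: 41.2
[ 0.07008095 -0.2508998   0.01118715]
```

View pics/w4.png

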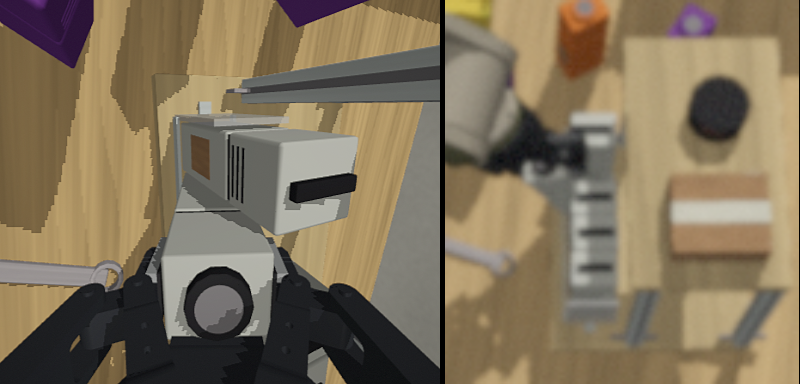

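Gripped: opening 0.619 is about 52.6 mm, with a low external force. The cap leans forward at (218,305) and the neighbours stand. I'll raise it straight up over the lip, then pull it out forward.

```bash
python3 -m inch '0 0.8 -1.8 0 0 0;0 1.7 -3.6 0 0 0;0 1.7 -3.6 0 0 0;0 1.7 -3.6 0 0 0;0 1.7 -3.6 0 0 0;0 1.7 -3.6 0 0 0;0 1.7 -3.6 0 0 0;0 1.7 -3.6 0 0 0;0 1.7 -3.6 0 0 0;0 1.7 -3.6 0 0 0' - 50
python3 - <<'E'
from h import *
p,Rc,_=cur();M=Rt(25);M0=Rt(0,0.131)
q=p+row2w(-130,0,0)-row2w(0,0,0)+[0,0,45];rows(10,q,M)
v=np.array([502.3,-301.3,175.]);rows(20,v,M0,(q,M));print(q)
E
```

```text
time_s: 7.27
eef_pos: [541.5, 114.7, 166.5]
ee_rot: [0.141, 0.636, 0.741, 0.164]
force: [-0.6, 0.0, -1.4]
grip_width: 0.611
grip_force: 52.6
10 rows of [ 0.01 -9.88 -9.57] [-0.    -0.     0.001] speed 13.75681685255912 0.004722039180885521
20 rows of [-20.25   1.18   2.15] [ 0.208 -0.002  0.01 ] speed 20.40091063398591 1.2513305719187668
[412.98554422  95.05935138 211.54428179]
```

```bash
python3 -m inch '0 -9.9 -9.6 0 0 0;0 -9.9 -9.6 0 0 0;0 -9.9 -9.6 0 0 0;0 -9.9 -9.6 0 0 0;0 -9.9 -9.6 0 0 0;0 -9.9 -9.6 0 0 0;0 -9.9 -9.6 0 0 0;0 -9.9 -9.6 0 0 0;0 -9.9 -9.6 0 0 0;0 -9.9 -9.6 0 0 0'
python3 -m inch '-20 1.2 2.1 0.208 0 0.01;-20 1.2 2.1 0.208 0 0.01;-20 1.2 2.1 0.208 0 0.01;-20 1.2 2.1 0.208 0 0.01;-20 1.2 2.1 0.208 0 0.01;-20 1.2 2.1 0.208 0 0.01;-20 1.2 2.1 0.208 0 0.01;-20 1.2 2.1 0.208 0 0.01;-20 1.2 2.1 0.208 0 0.01;-20 1.2 2.1 0.208 0 0.01'
python3 -m inch '-20 1.2 2.1 0.208 0 0.01;-20 1.2 2.1 0.208 0 0.01;-20 1.2 2.1 0.208 0 0.01;-20 1.2 2.1 0.208 0 0.01;-20 1.2 2.1 0.208 0 0.01;-20 1.2 2.1 0.208 0 0.01;-20 1.2 2.1 0.208 0 0.01;-20 1.2 2.1 0.208 0 0.01;-20 1.2 2.1 0.208 0 0.01;-20 1.2 2.1 0.208 0 0.01'
python3 - <<'E'
from h import *
rows(10,np.array([502.3,-301.3,130.]),Rt(0,0.131))
o=np.zeros((520,800,3),np.uint8)
s=ctrl.capture("scene")["image"][255:345,190:290,::-1];t=ctrl.capture("top")["image"][80:270,190:410,::-1]
o[:360,:400]=cv2.resize(s,(400,360),interpolation=cv2.INTER_CUBIC);o[:346,400:]=cv2.resize(t,(400,346),interpolation=cv2.INTER_CUBIC)
cv2.imwrite("pics/p1.png",o[:360])
E
```

```text
time_s: 8.1
eef_pos: [412.0, 94.8, 211.7]
ee_rot: [0.141, 0.636, 0.741, 0.164]
force: [0.2, -0.2, -1.7]
grip_width: 0.612
grip_force: 52.7
time_s: 8.93
eef_pos: [460.4, -101.3, 195.4]
ee_rot: [0.07, 0.651, 0.751, 0.083]
force: [0.4, 1.1, -3.0]
grip_width: 0.61
grip_force: 52.8
time_s: 9.77
eef_pos: [502.1, -297.3, 175.1]
ee_rot: [-0.002, 0.659, 0.752, 0.001]
force: [0.5, -0.1, -1.9]
grip_width: 0.609
grip_force: 52.7
10 rows of [-0.41 -0.03  4.51] [-0.    -0.004  0.001] speed 4.523652377124087 0.02419142278583547
```

View pics/p1.png

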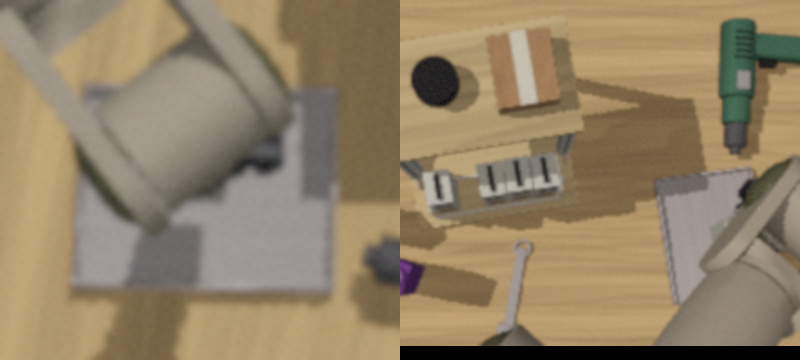

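The four other boxes still stand in the rack (top view, right side), and the held box is over the tray. I'll lower it, slowly near the floor.

```bash
python3 -m inch '-0.4 0 6 0 0 0;-0.4 0 6 0 0 0;-0.4 0 6 0 0 0;-0.4 0 6 0 0 0;-0.4 0 6 0 0 0;-0.4 0 6 0 0 0;-0.4 0 6 0 0 0;-0.4 0 6 0 0 0;-0.4 0 5 0 0 0;-0.4 0 2 0 0 0'
python3 -m inch '0 0 0.8 0 0 0;0 0 0.8 0 0 0;0 0 0.8 0 0 0;0 0 0.8 0 0 0;0 0 0.8 0 0 0;0 0 0 0 0 0;0 0 0 0 0 0;0 0 0 0 0 0;0 0 0 0 0 0;0 0 0 0 0 0'
```

```text
time_s: 10.7
eef_pos: [502.2, -299.8, 119.0]
ee_rot: [-0.002, 0.659, 0.752, 0.002]
force: [0.1, 0.6, -2.0]
grip_width: 0.608
grip_force: 52.8
time_s: 11.53
eef_pos: [502.4, -300.0, 116.0]
ee_rot: [-0.002, 0.659, 0.752, 0.002]
force: [0.4, -0.1, -1.4]
grip_width: 0.61
grip_force: 52.8
```

```bash
python3 -m inch '0 0 0.4 0 0 0;0 0 0.4 0 0 0;0 0 0.4 0 0 0;0 0 0.4 0 0 0;0 0 0.4 0 0 0;0 0 0 0 0 0;0 0 0 0 0 0;0 0 0 0 0 0;0 0 0 0 0 0;0 0 0 0 0 0'
python3 -m inch '0 0 0.4 0 0 0;0 0 0.4 0 0 0;0 0 0.4 0 0 0;0 0 0.4 0 0 0;0 0 0.4 0 0 0;0 0 0 0 0 0;0 0 0 0 0 0;0 0 0 0 0 0;0 0 0 0 0 0;0 0 0 0 0 0'
```

```text
time_s: 12.37
eef_pos: [502.4, -299.9, 114.0]
ee_rot: [-0.002, 0.659, 0.752, 0.002]
force: [-0.4, -0.4, -2.7]
grip_width: 0.611
grip_force: 52.8
time_s: 13.2
eef_pos: [502.5, -300.4, 113.4]
ee_rot: [-0.001, 0.659, 0.752, 0.001]
force: [-4.0, 1.3, 9.7]
grip_width: 0.609
grip_force: 54.8
```

Contact: the vertical force rose by 12 N at TCP z 113.4, which matches an upright box. Release and withdraw.

```bash
python3 -m inch '0 0 0 0 0 0;0 0 0 0 0 0;0 0 0 0 0 0;0 0 0 0 0 0;0 0 0 0 0 0;0 0 0 0 0 0;0 0 0 0 0 0;0 0 0 0 0 0;0 0 0 0 0 0;0 0 0 0 0 0' 0.85
python3 -m inch '0 0 -3 0 0 0;0 0 -6 0 0 0;0 0 -10 0 0 0;0 0 -15 0 0 0;0 0 -15 0 0 0;0 0 -15 0 0 0;0 0 -15 0 0 0;0 0 -15 0 0 0;0 0 -15 0 0 0;0 0 -10 0 0 0'
python3 -m inch '0 -20 -10 0 0 0;0 -20 -10 0 0 0;0 -20 -10 0 0 0;0 -20 -10 0 0 0;0 -20 0 0 0 0;0 -20 0 0 0 0;0 -20 0 0 0 0;0 -10 0 0 0 0;0 0 0 0 0 0;0 0 0 0 0 0'
python3 - <<'E'
from h import *
c,d=ctrl.capture("scene"),ctrl.capture("top")
o=np.zeros((400,800,3),np.uint8)
o[:360,:400]=cv2.resize(c["image"][255:345,190:290,::-1],(400,360),interpolation=cv2.INTER_CUBIC);o[:346,400:]=cv2.resize(d["image"][80:270,190:410,::-1],(400,346),interpolation=cv2.INTER_CUBIC)
cv2.imwrite("pics/p2.png",o[:360])
for n,k,f in(("scene",c,lambda q:(q-[190,255])*4),("top",d,lambda q:(q-[190,80])*400/220+[400,0])):
    print(n,"cap top",f(proj(k,[(502,-300,160)])[0]),"foot",f(proj(k,[(502,-300,4)])[0]))
E
```

```text
time_s: 14.03
eef_pos: [502.4, -299.9, 112.0]
ee_rot: [-0.002, 0.659, 0.752, 0.002]
force: [-0.6, 1.1, -0.2]
grip_width: 0.85
grip_force: 0.0
time_s: 14.87
eef_pos: [502.7, -300.7, 233.6]
ee_rot: [-0.0, 0.659, 0.752, 0.002]
force: [0.4, -0.8, 0.2]
grip_width: 0.849
grip_force: 0.0
time_s: 15.7
eef_pos: [354.0, -320.5, 271.3]
ee_rot: [-0.001, 0.659, 0.752, 0.002]
force: [-0.3, -0.5, 0.4]
grip_width: 0.85
grip_force: 0.0
scene cap top [191.89699404 169.23817842] foot [198.41693528 188.66072641]
top cap top [737.39582009 230.48461817] foot [711.4823468  236.00271212]
```

View pics/p2.png

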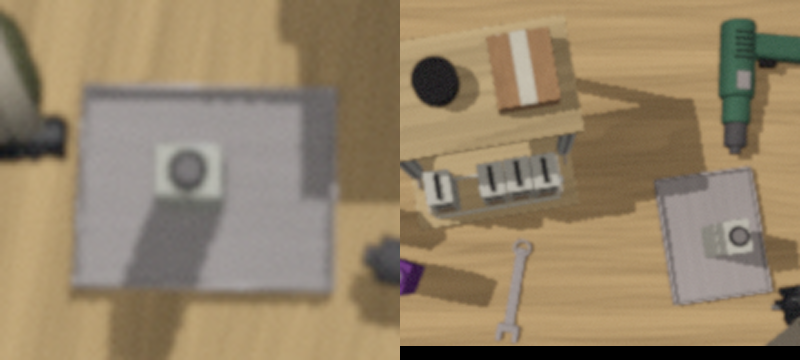

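The box stands upright in the tray: its cap is at (188,170) and (739,236), within a few millimetres of where an upright box should show it. The other four boxes, the drill and the spanner are where they were, and nothing touches the robot. Handing in.

```bash
python3 -c "
from rig import ctrl
print(ctrl.finish_job())"
```

```text
the job is handed in; nothing more can be done
None
```

The round-capped cutter box was tipped forward, lifted out of the row and set upright in the steel tray, and the job is handed in (about 16 of 48 s used); the last pictures showed the other four boxes still standing and the drill and spanner in place, the yellow bin was out of those crops but the arm went nowhere near it after the start, and the hand-in returned no verdict.

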